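Scrape the slat offcuts off the trimming board into its trough

TASK

Clear the four wooden slat offcuts off the trimming board: push them over its open end into the dark trough there with the scraper block, never touching the offcuts with the gripper itself. Leave the sticker roll on the board and everything round about where it is, and finally stand the scraper block upright on its cork pad again and let go.

Things in the scene. Friction and masses are not known exactly. Their poses are not given: they have to be found in the camera images.
- board: fixed trimming board 260 mm (its x) by 360 mm (its y). Origin: centre of its underside, on the table. Flat grey face 60 mm up, clear over x -120..120, y -170..180 mm. Wooden rims 10 mm wide stand 14 mm above the face along both sides and the -y end; the +y end, y = 180 mm, has none. Its y is about world y (trough to the robot's left), turned up to 0.15 rad.
- trough (a point): centre of the floor of the dark steel trough fixed to the board's open +y end: at x 0, y 233, z 6 mm of the board's frame. Inside 244 mm (board x) by 106 mm (board y, 180 to 286); outer walls 52 mm above the table, the board's face 54 mm above the trough floor.
- scraper: scraper block, dark rubber foot and wooden grip: foot 100 mm long (its x), 24 mm thick (its y); grip above it 80 mm long, 22 mm thick, reaching from 40 to 76 mm height. Origin: centre of its underside; z up. 180 g. Stands upright on the cork pad at the start; pinch the grip across its thickness from above.
- pad: fixed cork pad on the table to the robot's right, 150 mm (its x) by 80 mm (its y), 6 mm thick; the scraper's parking place, the scraper's length about along the pad's. Origin: centre of its underside.
- offcut_a: loose wooden slat offcut 80 x 22 x 12 mm (its x, y, z) with a notch at one end, about 30 g, lying flat on the board's face at the start. Origin: centre of its underside.
- offcut_b: loose wooden slat offcut 76 x 20 x 12 mm (its x, y, z) with a notch at one end, about 30 g, lying flat on the board's face at the start. Origin: centre of its underside.
- offcut_c: loose wooden slat offcut 70 x 26 x 12 mm (its x, y, z) with a notch at one end, about 30 g, lying flat on the board's face at the start. Origin: centre of its underside.
- offcut_d: loose wooden slat offcut 64 x 20 x 12 mm (its x, y, z) with a notch at one end, about 30 g, lying flat on the board's face at the start. Origin: centre of its underside.
- sticker_roll: loose roll of stickers lying flat on the board, 76 mm across, 32 mm high, 70 g; near one or the other side rim, with an offcut behind it (further from the trough). Origin: centre of its underside. It stays where it is.
- tea_mug: white mug 78 mm across, 89 mm high, with handle (113 mm over all); bystander right of and behind the pad. Origin: under its centre.
- tape_roll: brown roll of tape lying flat, 98 mm across, 48 mm high; bystander between the pad and the back of the board. Origin: centre of its underside.
- secateurs: secateurs 58 x 176 x 19 mm lying flat; bystander in front of and left of the trough. Origin: under its middle.
- tape_dispenser: heavy blue tape dispenser 63 x 214 x 158 mm; bystander left of the trough. Origin: under its middle.

How it is judged:
By the outcome, as a careful person would: the job done as asked, in the order asked, and still so for the second after the job is handed in, with the robot touching nothing.
It also fails if it takes over 72 s, if anything falls off the work surface, if the arm or the gripper's body presses on something with over 40 N, if the wrist force passes 120 N, or if a joint passes its speed limit or range.

ROBOT

A 7-joint arm with a two-finger parallel gripper is mounted at the origin on a cart in front of the work surface, level with it; the furniture and walls round the work are solid. World frame = base frame: x ahead of the robot, y to its left, z up, the work surface at z = 0. Lengths are in m, angles in rad, forces in N, time in s.
With the tool pointing down it reaches from about 0.425 to 0.875 m from the base axis. Payload 4.7 kg.
Tool frame: the origin (TCP) lies between the finger pads; the fingertips stand 14 mm ahead of it and the grasp point (between the pads) lies 5 mm behind it; z points along the fingers, y is the line along which they close (so a half turn about z gives the same grasp; the last joint's range is limited). The gripper opens to 87 mm and grips with 3 to 60 N. Pads are 19 mm wide; open, the fingers measure 117 mm over their backs; the gripper's body (75 mm by 190 mm) begins 51 mm behind the grasp point.
Start: joints at [1.296, 0.321, -0.07, 1.45, 0.023, 1.371, -0.057], TCP at [0.185, -0.623, 0.237] pointing down, gripper open.
Joint ranges: [-2.86, 2.86], [-0.3, 2.09], [-1.38, 1.24], [0.06, 2.45], [-1.56, 4.7], [0.09, 2.05], [-2.69, 2.69]. Speed limits (rad/s): [2.57, 2.57, 3.14, 3.14, 3.14, 3.14, 3.14].

INTERFACE

Orientations are given as a rotation vector (axis times angle).
In Python, from bench import get_state, get_image, camera_params, close_job gives the robot as it stands. The module is installed in compiled form; this text tells all that it offers.
- The arm moves only by the tool arm_command, never from a script. Its argument "motion" is a list of rows, each a list of 5 numbers: the finger opening in mm, from 0 to 87, then the shift along the tool's x, y, z in mm, then the turn about the tool's z in degrees. In form: [[gripper, x, y, z, spin], ...]. A call has 1 to 5 rows; each row is the pose to reach, as a shift and turn from the pose commanded when the call began, along the tool's axes at that moment; what a row does not reach only later rows make up. A row lasts 1/12 s, in which the tool goes at most 41.7 mm and 7.16 degrees, less where a joint would pass 70% of its speed; a pose out of reach is approached as far as the arm can. A call with a gripper value outside its range is refused whole. The fingers move at their own pace and stop on an object; "newtons" is the grip in N (left out, the last holds). Time passes only in rows, so rows that repeat a pose let the fingers close. It gives the time, the measured TCP pose, the force, the opening and the grip force at its end, in the units of the state.
- get_state(): the state, without advancing time (a new reading comes with each control period).
- get_image(name): name is "scene" or "top"; returns (picture, depth): 480x640x3 uint8, red, green, blue; 480x640 float32, m along the optical axis (not along the pixel's ray), 0 where there is no reading.
- camera_params(name): a dict with "intrinsics" (3x3 intrinsics, pixels), "extrinsics" (4x4, takes a point from camera to world coordinates). Camera axes: x right, y down, z forward; pixel columns grow to the right and rows downward; lengths in m; the calibration is good to about 2 mm. A picture is of the moment at which its call begins. camera_params takes no time and is no camera call.
- close_job(): hands the job in; it is judged then, once.
The state is a dict: "time": time; "joint_positions": joint angles; "qd": joint speeds; "joint_torque": joint torques, N m; "position": TCP position; "tool_rot": TCP orientation; "ft_force": force on the tool from outside, world axes, zero at the start; "torque": the same for the moment, N m; "grip_width": opening from 0.0 (shut) to 1.0 (fully open); "grip_force": force on a finger pad.
Only numpy, scipy, OpenCV 4.12 (cv2) and the standard library are available. Lean on these libraries where they do the work, as an engineer would, in place of code of your own. Each camera call takes 0.05 s, during which the arm holds its last target. There are 200 camera calls.

## Working session

There is one attempt and no reset: what is moved stays moved. The work goes in short steps, Python scripts to look and compute and a tool call to move; the robot and the scene stay as the last step left them, time stands still between calls to the robot, and variables do not carry over. Pictures are saved under pics/ and viewed, at most 10 in all, crops included, and the job is handed in when it is done.

Besides the shell and the picture viewer there is one more tool, called after "Call:" in YAML: its name, and indented under it one key for each argument. arm_command: Moves the arm, as the interface text tells. Its arguments: {"type":"object","properties":{"motion":{"type":"array"},"newtons":{"type":"number"}},"required":["motion"]}

```bash
mkdir -p pics; cat > h.py <<'E'
import numpy as np, cv2
from bench import get_state, get_image, camera_params
from scipy.spatial.transform import Rotation as R
def world(name, depth):
    P=camera_params(name);K=np.array(P["intrinsics"]);T=np.array(P["extrinsics"])
    v,u=np.mgrid[:480,:640]
    c=np.stack([(u-K[0,2])/K[0,0]*depth,(v-K[1,2])/K[1,1]*depth,depth],-1)
    return c@T[:3,:3].T+T[:3,3]
def ray(name,uv,z):
    P=camera_params(name);K=np.array(P["intrinsics"]);T=np.array(P["extrinsics"])
    d=T[:3,:3]@np.linalg.solve(K,[uv[0],uv[1],1.]);o=T[:3,3]
    return o+d*(z-o[2])/d[2]
def save(n,p): cv2.imwrite(f"pics/{n}.png",p[:,:,::-1])
E
python3 - <<'E'
from h import *
for n in("top","scene"):
    p,d=get_image(n); save(n+"0",p); np.savez(n+"0.npz",p=p,d=d)
    P=camera_params(n);print(n,np.round(P["intrinsics"],1).tolist(),np.round(P["extrinsics"],3).tolist())
s=get_state();print(s);print(R.from_rotvec(s["tool_rot"]).as_matrix().round(3))
E
```

```text
top [[602.9, 0.0, 319.9], [0.0, 602.9, 239.0], [0.0, 0.0, 1.0]] [[-0.025, -0.984, 0.177, 0.293], [-1.0, 0.024, -0.006, -0.006], [0.002, -0.178, -0.984, 1.536], [0.0, 0.0, 0.0, 1.0]]
scene [[535.5, 0.0, 324.0], [0.0, 535.5, 234.3], [0.0, 0.0, 1.0]] [[-0.684, -0.488, 0.543, -0.286], [-0.73, 0.438, -0.525, 0.819], [0.018, -0.755, -0.656, 1.081], [0.0, 0.0, 0.0, 1.0]]
{'time': 0.1, 'joint_positions': array([ 1.29610496,  0.32175363, -0.07010502,  1.45155159,  0.0225713 ,
        1.37075595, -0.05693215]), 'qd': array([-0.00100966, -0.00272755, -0.00069253, -0.00375275, -0.00112947,
       -0.00111436, -0.00041448]), 'joint_torque': array([ 1.81362993e-04, -4.92572093e+01, -4.05614907e-01, -3.13399315e+01,
       -6.41347608e-02,  3.95116908e-02,  5.51747883e-05]), 'position': array([ 0.18496303, -0.62265142,  0.23556861]), 'tool_rot': array([-3.10725818e+00, -4.51833812e-01,  4.67112377e-04]), 'ft_force': array([-0.00273093, -0.44330087,  0.03441946]), 'torque': array([-0.01954448, -0.00365201,  0.0073262 ]), 'grip_force': 0.0, 'grip_width': 1.0008697573114116}
[[ 0.959  0.285 -0.001]
 [ 0.285 -0.959  0.002]
 [-0.    -0.002 -1.   ]]
```

View pics/top0.png

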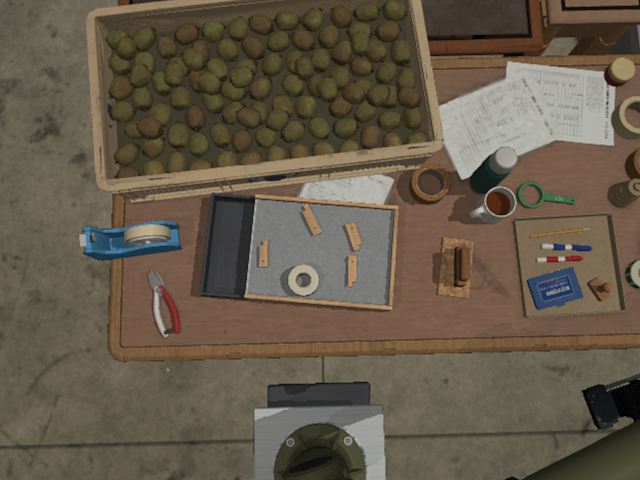

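View pics/scene0.png

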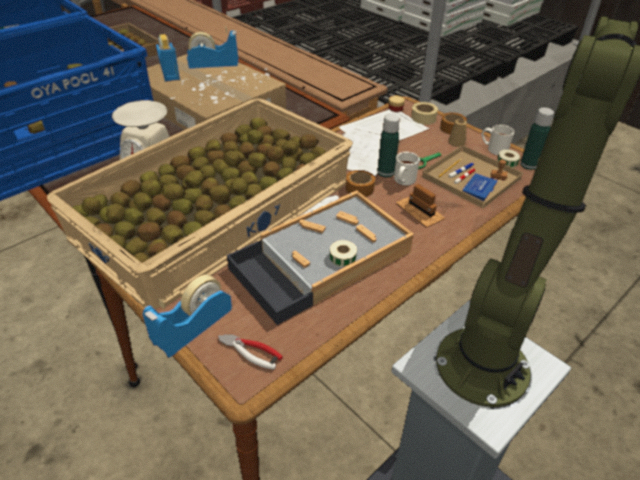

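```bash
python3 - <<'E'
from h import *
f=np.load("top0.npz");p,d=f["p"],f["d"];W=world("top",d)
x,y,z=W[...,0],W[...,1],W[...,2]
hsv=cv2.cvtColor(p,cv2.COLOR_RGB2HSV)
print("facez",np.median(z[205:215,270:290]),"trough z",np.median(z[230:270,215:240]))
# board face: grey low sat
m=((hsv[...,1]<60)&(hsv[...,2]>90)).astype(np.uint8);m[:190]=0;m[320:]=0;m[:,:240]=0;m[:,405:]=0
m=cv2.morphologyEx(m,cv2.MORPH_OPEN,np.ones((3,3)))
m[:197, :]=0
c=max(cv2.findContours(m,0,2)[0],key=cv2.contourArea)
r=cv2.minAreaRect(c);b=cv2.boxPoints(r);print("face px",b.tolist())
B=[ray("top",q,.06)[:2] for q in b];print("face",np.round(B,3).tolist())
# wood on board
w=((hsv[...,1]>75)&(hsv[...,2]>130)).astype(np.uint8)
for n,(u,v) in dict(o1=(263,253),o2=(311,220),o3=(353,236),o4=(352,270)).items():
    mm=np.zeros_like(w);mm[v-20:v+21,u-16:u+17]=w[v-20:v+21,u-16:u+17]
    k,l,st,ce=cv2.connectedComponentsWithStats(mm);i=1+st[1:,4].argmax()
    cc=cv2.findContours((l==i).astype(np.uint8),0,2)[0][0]
    q=cv2.boxPoints(cv2.minAreaRect(cc));Q=np.array([ray("top",t,.070)[:2] for t in q])
    e=Q[1]-Q[0];g=Q[2]-Q[1];L,S=(e,g) if np.hypot(*e)>np.hypot(*g) else (g,e)
    print(n,Q.mean(0).round(3),"L",np.hypot(*L).round(3),np.hypot(*S).round(3),"ang",np.degrees(np.arctan2(L[1],L[0])).round(1))
# roll
hm=(z>.084)&(z<.1);hm[:, :280]=0;hm[:,330:]=0;hm[:255]=0;hm[305:]=0
print("roll",[(a[hm].min().round(3),a[hm].max().round(3)) for a in(x,y)])
hm=((z>.072)&(z<.095)).astype(np.uint8);hm[:,:440]=0;hm[:,475:]=0;hm[:235]=0;hm[300:]=0
for nm,hh in(("grip",hm),("pad",((z>.003)&(z<.1)).astype(np.uint8)*(np.mgrid[:480,:640][1]>430)*(np.mgrid[:480,:640][1]<480)*(np.mgrid[:480,:640][0]>232)*(np.mgrid[:480,:640][0]<300))):
    pts=np.stack([x,y],-1)[hh>0].astype(np.float32)*1000
    r=cv2.minAreaRect(pts);print(nm,r,np.median(z[hh>0]),len(pts),cv2.boxPoints(r).round().tolist())
v=[(252,197),(397,206),(392,310),(249,303)]
big=cv2.resize(p[185:320,195:480],None,fx=2.8,fy=2.8,interpolation=cv2.INTER_CUBIC)
cv2.imwrite("pics/crop.png",big[:,:,::-1])
E
```

```text
facez 0.06103693241476127 trough z 0.007029866608962432
face px [[244.81381225585938, 293.2344970703125], [252.72415161132812, 198.3103485107422], [392.6689758300781, 209.972412109375], [384.7586364746094, 304.89654541015625]]
face [[0.428, 0.171], [0.667, 0.151], [0.628, -0.2], [0.392, -0.17]]
o1 [0.524 0.125] L 0.062 0.02 ang 179.5
o2 [0.607 0.007] L 0.079 0.021 ang -155.3
o3 [ 0.563 -0.1  ] L 0.07 0.025 ang -163.9
o4 [ 0.476 -0.092] L 0.074 0.02 ang 178.0
roll [(np.float64(0.405), np.float64(0.493)), (np.float64(-0.01), np.float64(0.066))]
grip ((487.2540588378906, -366.0095520019531), (24.216747283935547, 79.22799682617188), 83.8727798461914) 0.08315343853253665 310 [[447.0, -374.0], [525.0, -382.0], [528.0, -358.0], [449.0, -350.0]]
pad ((490.5675048828125, -360.8983154296875), (125.49835205078125, 174.173828125), 86.88735961914062) 0.0081947712802799 2040 [[400.0, -419.0], [574.0, -428.0], [581.0, -303.0], [407.0, -294.0]]
```

View pics/crop.png

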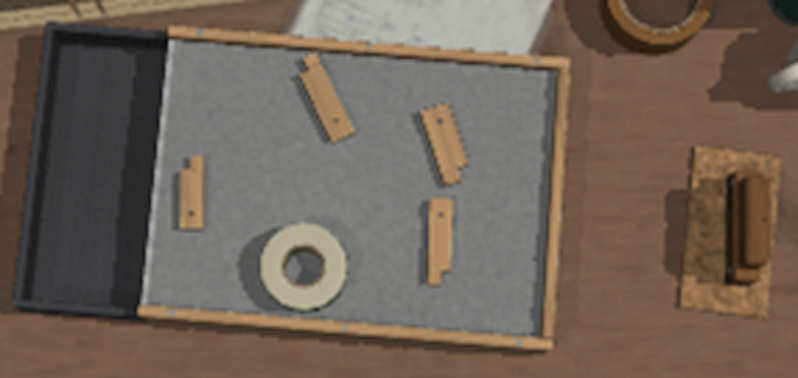

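```bash
python3 - <<'E'
from h import *
P=lambda u,v,z:ray("top",(195+u/2.8-.3,185+v/2.8-.3),z)[:2]
o={k:P(*a) for k,a in dict(br=(570,60,.074),fr=(553,349,.074),bl=(168,26,.074),fl=(140,318,.074)).items()}
for k in o:print(k,o[k].round(3))
yd=(o['bl']-o['br']+o['fl']-o['fr']);yaw=-np.arctan2(yd[0],yd[1]);print("yaw",yaw, "end-yaw",np.arctan2(*(o['br']-o['fr'])[::-1]))
Y=np.array([-np.sin(yaw),np.cos(yaw)]);X=np.array([Y[1],-Y[0]])
C=sum(o.values())/4;print("C",C, "ext",(o['bl']-o['br'])@Y,(o['br']-o['fr'])@X)
print("roll",P(303,267,.092).round(3),P(260,267,.092).round(3),P(346,267,.092).round(3))
pc=[P(*q,.006) for q in((695,146),(781,157),(770,318),(680,305))];print("pad",np.round(pc,3).tolist(),np.mean(pc,0),"grip top",[P(*q,.082).round(3).tolist() for q in((740,168),(767,172),(767,268),(742,272))])
B=lambda q:np.array([(np.array(q)-C)@X,(np.array(q)-C)@Y]).round(3)
for n,q in dict(o1=(.524,.125),o2=(.607,.007),o3=(.563,-.1),o4=(.476,-.092),roll=P(303,267,.092),scr=(.487,-.366)).items():print(n,B(q))
E
```

```text
br [ 0.635 -0.213]
fr [ 0.379 -0.186]
bl [0.675 0.144]
fl [0.415 0.17 ]
yaw -0.1053789424618906 end-yaw -0.10521346969287862
C [ 0.5258971  -0.02109005] ext 0.35933520804946717 0.2565922915063888
roll [0.454 0.028] [0.455 0.065] [ 0.453 -0.009]
pad [[0.566, -0.334], [0.554, -0.412], [0.407, -0.392], [0.42, -0.311]] [ 0.48684347 -0.36234999] grip top [[0.532, -0.356], [0.528, -0.379], [0.444, -0.373], [0.441, -0.351]]
o1 [-0.017  0.145]
o2 [0.078 0.036]
o3 [ 0.045 -0.075]
o4 [-0.042 -0.076]
roll [-0.077  0.041]
scr [-0.002 -0.347]
```

Call:
arm_command:
  motion:
    - [87,40,0,0,7]
    - [87,80,0,0,14]
    - [87,120,0,0,22.5]
    - [87,160,0,0,22.5]
    - [87,200,0,0,22.5]
  newtons: 40

```text
time: 0.52
position: [0.3784, -0.5651, 0.2361]
tool_rot: [-3.137, 0.166, 0.001]
ft_force: [1.1, -0.3, 0.3]
grip_width: 0.999
grip_force: 0.0
```

Call:
arm_command:
  motion:
    - [87,16,-36,0,0]
    - [87,32,-72,0,0]
    - [87,48,-108,0,0]
    - [87,64,-144,20,0]
    - [87,80,-177,40,0]

```text
time: 0.93
position: [0.475, -0.3988, 0.1986]
tool_rot: [3.136, -0.162, 0.004]
ft_force: [0.7, -1.2, -0.1]
grip_width: 1.002
grip_force: 0.0
```

Call:
arm_command:
  motion:
    - [87,6,-33,10,0]
    - [87,6,-33,45,0]
    - [87,6,-33,80,0]
    - [87,6,-33,112,0]
    - [87,6,-33,132,0]

```text
time: 1.35
position: [0.4809, -0.3664, 0.0618]
tool_rot: [-3.135, 0.162, 0.007]
ft_force: [-0.3, 0.5, -0.2]
grip_width: 1.0
grip_force: 0.0
```

```bash
python3 - <<'E'
from h import *
p,d=get_image("scene"); cv2.imwrite("pics/s1.png",cv2.resize(p[120:280,320:540],None,fx=3,fy=3,interpolation=2)[:,:,::-1])
s=get_state();print(s["position"],s["tool_rot"],s["ft_force"])
E
```

```text
[ 0.47900304 -0.36530757  0.05838456] [-3.13140762  0.16214533  0.01422769] [-1.27836411  1.59606531 -2.37143996]
```

View pics/s1.png

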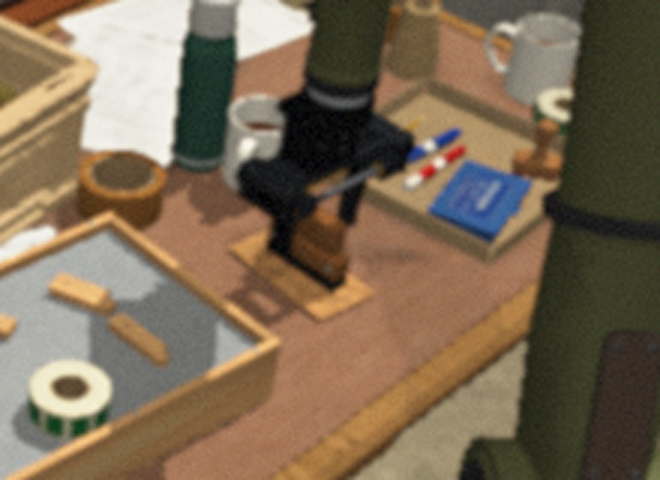

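The picture shows the open fingers straddling the wooden grip (crop about (315,220)), clear of the mug. Closing.

Call:
arm_command:
  motion:
    - [60,0,0,0,0]
    - [40,0,0,0,0]
    - [20,0,0,0,0]
    - [10,0,0,0,0]
    - [10,0,0,0,0]
  newtons: 40

```text
time: 1.82
position: [0.4838, -0.3689, 0.0676]
tool_rot: [3.136, -0.163, 0.004]
ft_force: [-0.4, 0.3, 0.6]
grip_width: 0.707
grip_force: 0.0
```

Call:
arm_command:
  motion:
    - [10,0,0,0,0]
    - [10,0,0,0,0]
    - [10,0,0,0,0]
    - [10,0,0,0,0]

```text
time: 2.15
position: [0.4829, -0.3682, 0.0659]
tool_rot: [3.137, -0.163, 0.0]
ft_force: [-0.1, 0.2, -0.7]
grip_width: 0.401
grip_force: 0.0
```

Call:
arm_command:
  motion:
    - [10,0,0,0,0]
    - [10,0,0,0,0]
    - [10,0,0,0,0]
    - [10,0,0,0,0]
    - [10,0,0,0,0]

```text
time: 2.57
position: [0.4829, -0.3681, 0.0658]
tool_rot: [-3.137, 0.163, 0.0]
ft_force: [0.2, 0.0, -0.3]
grip_width: 0.25
grip_force: 39.8
```

Call:
arm_command:
  motion:
    - [10,0,0,0,0]
    - [10,0,0,0,0]

```text
time: 2.73
position: [0.4829, -0.3681, 0.0658]
tool_rot: [-3.137, 0.163, 0.0]
ft_force: [0.6, 0.2, -0.6]
grip_width: 0.251
grip_force: 39.8
```

Call:
arm_command:
  motion:
    - [10,0,0,-10,0]
    - [10,0,0,-35,0]
    - [10,0,0,-65,0]
    - [10,0,-5,-95,0]
    - [10,0,-30,-110,0]

```text
time: 3.15
position: [0.4856, -0.3441, 0.1803]
tool_rot: [3.13, -0.174, 0.007]
ft_force: [0.5, -1.7, -1.9]
grip_width: 0.248
grip_force: 39.8
```

Call:
arm_command:
  motion:
    - [10,-2,-38,0,0]
    - [10,-4,-76,0,0]
    - [10,-6,-114,0,0]
    - [10,-8,-152,0,0]
    - [10,-10,-190,0,0]

```text
time: 3.57
position: [0.4954, -0.1466, 0.1764]
tool_rot: [3.137, -0.164, 0.001]
ft_force: [1.2, -1.6, -2.4]
grip_width: 0.249
grip_force: 39.8
```

Call:
arm_command:
  motion:
    - [10,-1,-38,0,0]
    - [10,-2,-76,0,0]
    - [10,-3,-114,0,0]
    - [10,-4,-152,0,0]
    - [10,-4,-190,0,0]

```text
time: 3.98
position: [0.5111, 0.0428, 0.1765]
tool_rot: [3.137, -0.163, 0.001]
ft_force: [-0.7, 0.3, -2.4]
grip_width: 0.253
grip_force: 39.8
```

Call:
arm_command:
  motion:
    - [10,0,-25,0,0]
    - [10,0,-45,0,0]
    - [10,0,-45,0,0]
    - [10,0,-45,0,0]

```text
time: 4.32
position: [0.5159, 0.0872, 0.1762]
tool_rot: [3.137, -0.158, 0.0]
ft_force: [-0.1, -0.8, -1.4]
grip_width: 0.253
grip_force: 39.8
```

```bash
cat >> h.py <<'E'
C=np.array([.5259,-.0211]);yw=-.1053
def B(q): 
    d=np.asarray(q)[...,:2]-C;c,s=np.cos(yw),np.sin(yw)
    return np.stack([d[...,0]*c+d[...,1]*s,-d[...,0]*s+d[...,1]*c],-1)
def tcp():
    s=get_state();r=R.from_rotvec(s["tool_rot"]).as_matrix()
    print("t",s["time"],"tcp board mm",(B(s["position"])*1000).round(1),"z",s["position"][2].round(4),"yaw rel board deg",np.degrees(np.arctan2(r[1,0],r[0,0])-yw).round(2),"tiltz",r[:,2].round(3),"F",s["ft_force"].round(1),"grip",s["grip_width"],s["grip_force"])
E
python3 - <<'E'
from h import *
tcp()
p,d=get_image("scene"); cv2.imwrite("pics/s2.png",cv2.resize(p[180:330,220:440],None,fx=3,fy=3,interpolation=2)[:,:,::-1])
E
```

```text
t 4.3167 tcp board mm [-21.3 106.6] z 0.1762 yaw rel board deg 0.26 tiltz [ 0. -0. -1.] F [-0.1 -0.8 -1.4] grip 0.253453495353204 39.80062521994114
```

View pics/s2.png

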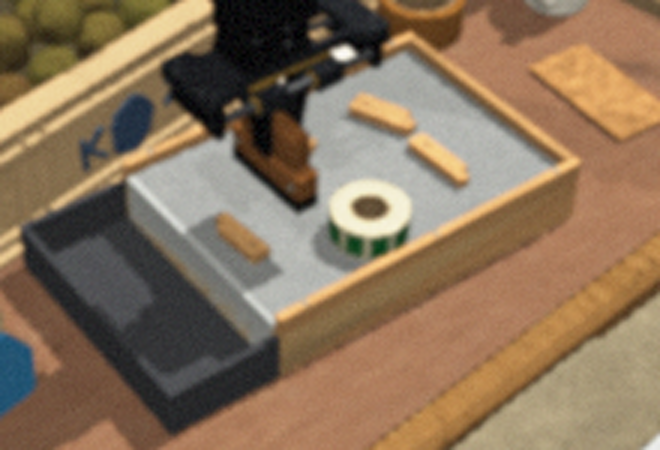

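The scraper hangs upright and parallel to the board. Offcut 1 (crop (243,238)) and the roll (370,215) lie on either side of the landing spot.

Call:
arm_command:
  motion:
    - [10,0,0,15,0]
    - [10,0,0,30,0]
    - [10,0,0,44,0]
    - [10,0,0,52,0]
    - [10,0,0,52,0]

```text
time: 4.78
position: [0.5149, 0.0839, 0.122]
tool_rot: [3.136, -0.167, -0.006]
ft_force: [0.7, -1.1, -2.0]
grip_width: 0.25
grip_force: 39.8
```

Call:
arm_command:
  motion:
    - [10,0,-8,0,0]
    - [10,0,-18,0,0]
    - [10,0,-28,0,0]
    - [10,0,-38,0,0]
    - [10,0,-48,0,0]

```text
time: 5.2
position: [0.5215, 0.1354, 0.1244]
tool_rot: [-3.137, 0.161, -0.002]
ft_force: [0.1, -0.4, -1.3]
grip_width: 0.247
grip_force: 39.8
```

Call:
arm_command:
  motion:
    - [10,0,-10,0,0]
    - [10,0,-20,0,0]
    - [10,0,-30,0,0]
    - [10,0,-38,0,0]
    - [10,0,-38,0,0]

```text
time: 5.62
position: [0.5249, 0.1742, 0.1238]
tool_rot: [-3.136, 0.158, 0.0]
ft_force: [-0.6, 0.6, -1.7]
grip_width: 0.251
grip_force: 39.8
```

```bash
python3 - <<'E'
from h import *
tcp()
p,d=get_image("scene"); cv2.imwrite("pics/s3.png",cv2.resize(p[180:330,220:440],None,fx=3,fy=3,interpolation=2)[:,:,::-1])
E
```

```text
t 5.6167 tcp board mm [-21.5 194.1] z 0.1238 yaw rel board deg 0.25 tiltz [ 0.     0.002 -1.   ] F [-0.6  0.6 -1.7] grip 0.25113983651586197 39.801456299610436
```

View pics/s3.png

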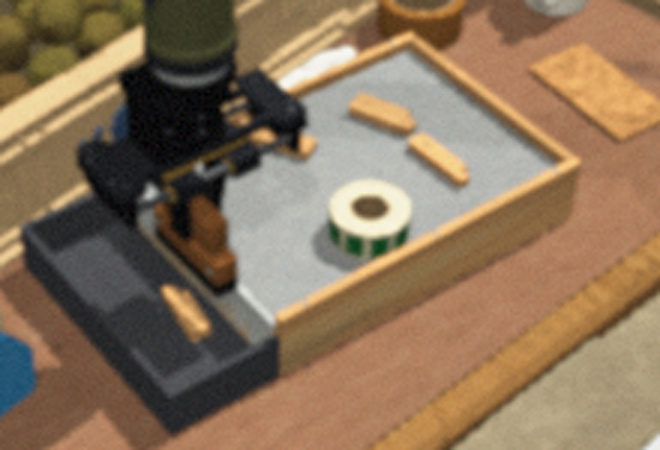

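Offcut 1 lies in the trough (crop (185,310)). Next: behind offcut 3 and sweep it together with offcut 2.

Call:
arm_command:
  motion:
    - [10,0,0,-15,0]
    - [10,0,0,-35,0]
    - [10,5,0,-52,0]
    - [10,20,15,-55,0]
    - [10,35,45,-55,0]

```text
time: 6.08
position: [0.5561, 0.127, 0.1811]
tool_rot: [-3.135, 0.153, -0.006]
ft_force: [-0.1, 0.2, -1.3]
grip_width: 0.251
grip_force: 39.8
```

Call:
arm_command:
  motion:
    - [10,12,36,0,0]
    - [10,24,74,0,0]
    - [10,35,112,0,0]
    - [10,41,150,0,0]
    - [10,41,190,0,0]

```text
time: 6.5
position: [0.5767, -0.0729, 0.1787]
tool_rot: [3.137, -0.164, 0.001]
ft_force: [-0.0, 0.9, -1.8]
grip_width: 0.249
grip_force: 39.8
```

Call:
arm_command:
  motion:
    - [10,0,38,0,0]
    - [10,0,70,0,0]
    - [10,0,84,0,0]
    - [10,0,84,0,0]
    - [10,0,84,0,0]

```text
time: 6.92
position: [0.5671, -0.1547, 0.1785]
tool_rot: [-3.137, 0.167, 0.001]
ft_force: [0.6, 0.6, -1.2]
grip_width: 0.256
grip_force: 39.8
```

```bash
python3 - <<'E'
from h import *
tcp()
E
```

```text
t 6.9167 tcp board mm [  55.  -128.5] z 0.1785 yaw rel board deg -0.07 tiltz [-0.001  0.001 -1.   ] F [ 0.6  0.6 -1.2] grip 0.255733319100282 39.8014599038288
```

Call:
arm_command:
  motion:
    - [10,0,0,15,0]
    - [10,0,0,30,0]
    - [10,0,0,46,0]
    - [10,0,0,54,0]
    - [10,0,0,54,0]

```text
time: 7.33
position: [0.5664, -0.1514, 0.1227]
tool_rot: [-3.136, 0.159, 0.006]
ft_force: [-1.0, 0.4, -2.7]
grip_width: 0.252
grip_force: 39.8
```

Call:
arm_command:
  motion:
    - [10,0,-10,0,0]
    - [10,0,-22,0,0]
    - [10,0,-34,0,0]
    - [10,0,-46,0,0]
    - [10,0,-58,0,0]

```text
time: 7.75
position: [0.5742, -0.0939, 0.1256]
tool_rot: [3.137, -0.161, 0.002]
ft_force: [0.5, 0.4, -1.2]
grip_width: 0.248
grip_force: 39.8
```

Call:
arm_command:
  motion:
    - [10,0,-12,0,0]
    - [10,0,-24,0,0]
    - [10,0,-36,0,0]
    - [10,0,-48,0,0]
    - [10,0,-60,0,0]

```text
time: 8.17
position: [0.5799, -0.0353, 0.1248]
tool_rot: [3.137, -0.163, -0.0]
ft_force: [-0.2, -0.1, -2.2]
grip_width: 0.249
grip_force: 39.8
```

Call:
arm_command:
  motion:
    - [10,0,-12,0,0]
    - [10,0,-24,0,0]
    - [10,0,-36,0,0]
    - [10,0,-48,0,0]
    - [10,0,-60,0,0]

```text
time: 8.58
position: [0.5861, 0.0244, 0.1247]
tool_rot: [3.137, -0.163, -0.0]
ft_force: [-0.4, -0.1, -2.2]
grip_width: 0.25
grip_force: 39.8
```

```bash
python3 - <<'E'
from h import *
tcp()
p,d=get_image("top"); cv2.imwrite("pics/s4.png",cv2.resize(p[180:320,195:415],None,fx=3,fy=3,interpolation=2)[:,:,::-1])
E
```

```text
t 8.5833 tcp board mm [55.1 51.6] z 0.1247 yaw rel board deg 0.08 tiltz [-0. -0. -1.] F [-0.4 -0.1 -2.2] grip 0.24961541466923926 39.79875928256661
```

View pics/s4.png

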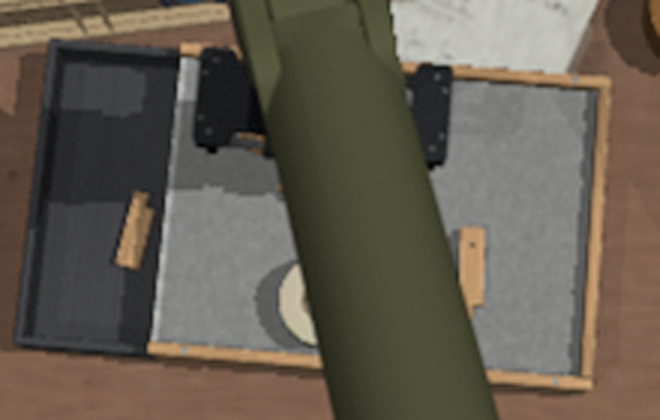

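The arm hides the swept pair; offcut 1 is in the trough and offcut 4 unmoved at crop (471,265). Continuing the sweep over the edge.

Call:
arm_command:
  motion:
    - [10,0,-12,0,0]
    - [10,0,-24,0,0]
    - [10,0,-36,0,0]
    - [10,0,-48,0,0]
    - [10,0,-60,0,0]

```text
time: 9.05
position: [0.5924, 0.0843, 0.1248]
tool_rot: [-3.137, 0.163, 0.0]
ft_force: [-0.1, -0.3, -1.8]
grip_width: 0.248
grip_force: 39.8
```

Call:
arm_command:
  motion:
    - [10,0,-12,0,0]
    - [10,0,-24,0,0]
    - [10,0,-36,0,0]
    - [10,0,-48,0,0]
    - [10,0,-60,0,0]

```text
time: 9.47
position: [0.5987, 0.144, 0.1248]
tool_rot: [-3.137, 0.163, -0.0]
ft_force: [1.0, -1.0, -1.5]
grip_width: 0.248
grip_force: 39.8
```

Call:
arm_command:
  motion:
    - [10,0,-12,0,0]
    - [10,0,-24,0,0]
    - [10,0,-30,0,0]
    - [10,0,-30,0,0]

```text
time: 9.8
position: [0.6014, 0.1752, 0.1249]
tool_rot: [-3.136, 0.158, -0.0]
ft_force: [-0.8, -0.0, -0.5]
grip_width: 0.252
grip_force: 39.8
```

Call:
arm_command:
  motion:
    - [10,0,0,-15,0]
    - [10,0,0,-35,0]
    - [10,0,10,-55,0]
    - [10,0,40,-60,0]
    - [10,0,80,-60,0]

```text
time: 10.22
position: [0.5943, 0.0963, 0.1875]
tool_rot: [-3.135, 0.153, -0.007]
ft_force: [0.6, -0.9, -2.2]
grip_width: 0.246
grip_force: 39.8
```

```bash
python3 - <<'E'
from h import *
tcp()
p,d=get_image("scene"); q,_=get_image("top")
a=cv2.resize(p[180:330,220:440],(560,382),interpolation=2);b=cv2.resize(q[180:320,195:415],(330,210),interpolation=2)
c=np.zeros((592,560,3),np.uint8);c[:382]=a;c[382:,:330]=b
cv2.imwrite("pics/s5.png",c[:,:,::-1])
E
```

```text
t 10.2167 tcp board mm [ 55.7 123.9] z 0.1875 yaw rel board deg 0.44 tiltz [ 0.005  0.003 -1.   ] F [ 0.6 -0.9 -2.2] grip 0.24588758704545388 39.80387615505606
```

View pics/s5.png

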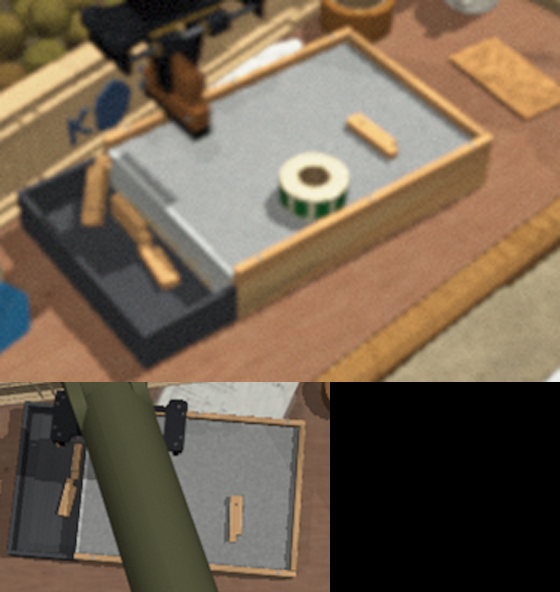

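Offcuts 1–3 are in the trough (one near its back wall, crop (95,190)), offcut 4 still behind the roll. Check the wrist range and the present pose of offcut 4.

```bash
cat > o4.py <<'E'
from h import *
tcp();print(get_state()["joint_positions"].round(2))
p,d=get_image("top");hsv=cv2.cvtColor(p,cv2.COLOR_RGB2HSV)
w=((hsv[...,1]>75)&(hsv[...,2]>125)).astype(np.uint8)
W=world("top",d);b=B(W)
w[(abs(b[...,0])>.112)|(b[...,1]<-.16)|(b[...,1]>.175)|(W[...,2]>.08)]=0
for c in cv2.findContours(w,0,2)[0]:
    if cv2.contourArea(c)<60: continue
    q=cv2.boxPoints(cv2.minAreaRect(c));print("wood",(B(np.array([ray("top",t,.070) for t in q]))*1000).round().tolist())
cr=((hsv[...,1]<60)&(hsv[...,2]>150)&(abs(b[...,0])<.12)&(abs(b[...,1])<.16)&(W[...,2]>.08)).astype(np.uint8)
c=max(cv2.findContours(cr,0,2)[0],key=cv2.contourArea,default=None)
if c is not None:
    (u,v),r=cv2.minEnclosingCircle(c);print("roll",(B(ray("top",(u,v),.092))*1000).round(),"rpx",r)
# things above trough walls
t=(abs(b[...,0])<.118)&(b[...,1]>.185)&(b[...,1]<.283)
print("trough wood z:",np.percentile(W[...,2][t&(hsv[...,1]>90)&(hsv[...,2]>110)],[5,50,95,100]).round(3) if t.any() else None)
E
python3 o4.py
```

```text
t 10.3167 tcp board mm [ 57. 110.] z 0.1849 yaw rel board deg -0.59 tiltz [ 0.    -0.008 -1.   ] F [ 0.4 -1.9 -2. ] grip 0.24971756956047347 39.79929172899574
[ 0.26  0.29 -0.53  1.63  0.16  1.26 -1.99]
wood [[-6.0, -64.0], [-5.0, -83.0], [-79.0, -88.0], [-80.0, -69.0]]
roll [133.  54.] rpx 9.999999747378752e-05
trough wood z: [0.015 0.021 0.036 0.04 ]
```

Call:
arm_command:
  motion:
    - [10,-15,30,0,0]
    - [10,-37,60,0,0]
    - [10,-60,90,0,0]
    - [10,-82,120,0,0]
    - [10,-105,150,0,0]

```text
time: 10.78
position: [0.472, -0.0462, 0.1846]
tool_rot: [-3.137, 0.163, 0.0]
ft_force: [-0.3, -0.7, -1.6]
grip_width: 0.247
grip_force: 39.8
```

Call:
arm_command:
  motion:
    - [10,-20,30,0,0]
    - [10,-40,60,0,0]
    - [10,-45,68,0,7]
    - [10,-45,68,0,14]
    - [10,-45,68,0,21]

```text
time: 11.2
position: [0.4209, -0.1092, 0.1849]
tool_rot: [3.052, -0.745, 0.001]
ft_force: [0.4, 0.9, -2.2]
grip_width: 0.252
grip_force: 39.8
```

```bash
python3 - <<'E'
from h import *
tcp();print(get_state()["joint_positions"].round(2))
E
```

```text
t 11.2 tcp board mm [-95.2 -98.6] z 0.1849 yaw rel board deg -21.4 tiltz [ 0.    -0.001 -1.   ] F [ 0.4  0.9 -2.2] grip 0.2516115055591378 39.794012387283146
[ 0.6  -0.1  -0.38  2.01 -0.04  1.22 -1.82]
```

Call:
arm_command:
  motion:
    - [10,0,0,0,7]
    - [10,0,0,0,14]
    - [10,0,0,0,21]
    - [10,0,0,0,28]
    - [10,0,0,0,35]

```text
time: 11.62
position: [0.4215, -0.108, 0.1848]
tool_rot: [2.689, -1.624, -0.0]
ft_force: [0.6, -0.5, -2.4]
grip_width: 0.253
grip_force: 39.8
```

Call:
arm_command:
  motion:
    - [10,0,0,0,7]
    - [10,0,0,0,14]
    - [10,0,0,0,21]
    - [10,0,0,0,28]
    - [10,0,0,0,34]

```text
time: 12.03
position: [0.4214, -0.1069, 0.1918]
tool_rot: [-2.377, 2.038, -0.02]
ft_force: [-1.8, 0.2, -0.7]
grip_width: 0.243
grip_force: 39.8
```

Call:
arm_command:
  motion:
    - [10,0,0,10,0]
    - [10,0,0,20,0]
    - [10,0,0,25,0]
    - [10,0,0,25,0]

```text
time: 12.37
position: [0.4205, -0.1082, 0.1659]
tool_rot: [-2.376, 2.041, -0.017]
ft_force: [-0.7, 0.3, -1.8]
grip_width: 0.244
grip_force: 39.8
```

```bash
python3 - <<'E'
from h import *
tcp();print(get_state()["joint_positions"].round(2))
p,d=get_image("scene"); cv2.imwrite("pics/s6.png",cv2.resize(p[180:300,280:440],None,fx=4,fy=4,interpolation=2)[:,:,::-1])
E
```

```text
t 12.3667 tcp board mm [-95.7 -97.6] z 0.1659 yaw rel board deg -75.29 tiltz [ 0.015 -0.    -1.   ] F [-0.7  0.3 -1.8] grip 0.24413741437147082 39.80064849369228
[ 1.19 -0.12 -0.93  2.03 -0.11  1.17 -2.68]
```

View pics/s6.png

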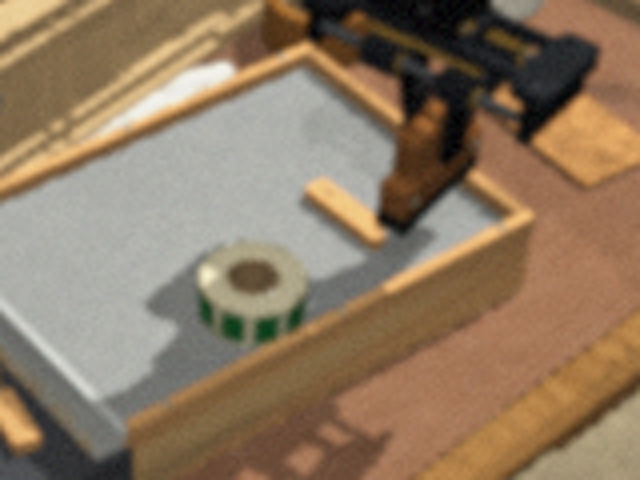

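Wrist joint 7 is at its limit this way; the half-turn equivalent (+90°) is free, so spin back the other way at height.

Call:
arm_command:
  motion:
    - [10,0,0,-10,-7]
    - [10,0,0,-20,-14]
    - [10,0,0,-25,-21]
    - [10,0,0,-25,-28]
    - [10,0,0,-25,-35]

```text
time: 12.83
position: [0.4218, -0.1082, 0.193]
tool_rot: [-2.887, 1.223, -0.027]
ft_force: [0.7, -0.2, -1.6]
grip_width: 0.244
grip_force: 39.8
```

Call:
arm_command:
  motion:
    - [10,0,0,0,-7]
    - [10,0,0,0,-14]
    - [10,0,0,0,-21]
    - [10,0,0,0,-28]
    - [10,0,0,0,-35]

```text
time: 13.25
position: [0.4215, -0.108, 0.1925]
tool_rot: [-3.126, 0.298, -0.027]
ft_force: [1.1, -0.6, -1.4]
grip_width: 0.252
grip_force: 39.8
```

```bash
python3 - <<'E'
from h import *
tcp();print(get_state()["joint_positions"].round(2))
E
```

```text
t 13.25 tcp board mm [-94.7 -97.4] z 0.1925 yaw rel board deg -4.86 tiltz [ 0.017 -0.001 -1.   ] F [ 1.1 -0.6 -1.4] grip 0.25152172727055977 39.80053174775094
[ 1.05 -0.14 -0.79  2.   -0.11  1.22 -1.46]
```

Call:
arm_command:
  motion:
    - [10,0,0,0,-7]
    - [10,0,0,0,-14]
    - [10,0,0,0,-21]
    - [10,0,0,0,-28]
    - [10,0,0,0,-35]

```text
time: 13.67
position: [0.4214, -0.108, 0.1925]
tool_rot: [3.068, 0.655, 0.026]
ft_force: [-0.6, -0.7, -2.0]
grip_width: 0.252
grip_force: 39.8
```

Call:
arm_command:
  motion:
    - [10,0,0,0,-7]
    - [10,0,0,0,-14]
    - [10,0,0,0,-21]
    - [10,0,0,0,-28]
    - [10,0,0,0,-35]

```text
time: 14.08
position: [0.4215, -0.108, 0.1925]
tool_rot: [2.725, 1.545, 0.023]
ft_force: [-0.2, -0.6, -1.8]
grip_width: 0.249
grip_force: 39.8
```

Call:
arm_command:
  motion:
    - [10,0,0,0,-7]
    - [10,0,0,0,-14]
    - [10,0,0,0,-21]
    - [10,0,0,0,-25]
    - [10,0,0,0,-25]

```text
time: 14.5
position: [0.4214, -0.108, 0.1924]
tool_rot: [2.328, 2.091, 0.019]
ft_force: [-0.2, 0.4, -1.6]
grip_width: 0.247
grip_force: 39.8
```

```bash
python3 - <<'E'
from h import *
tcp();print(get_state()["joint_positions"].round(2))
E
```

```text
t 14.5 tcp board mm [-94.8 -97.4] z 0.1924 yaw rel board deg 89.89 tiltz [ 0.017 -0.001 -1.   ] F [-0.2  0.4 -1.6] grip 0.24683865756298526 39.79962722864002
[ 0.91 -0.13 -0.66  2.   -0.09  1.22  0.17]
```

Call:
arm_command:
  motion:
    - [10,0,-7,15,0]
    - [10,0,-7,35,0]
    - [10,0,-7,45,0]
    - [10,0,-7,45,0]

```text
time: 14.83
position: [0.4134, -0.1069, 0.1449]
tool_rot: [2.335, 2.09, 0.017]
ft_force: [-0.1, 0.1, -1.3]
grip_width: 0.247
grip_force: 39.8
```

```bash
python3 - <<'E'
from h import *
tcp();print(get_state()["joint_positions"].round(2))
p,d=get_image("scene"); cv2.imwrite("pics/s7.png",cv2.resize(p[180:300,280:440],None,fx=4,fy=4,interpolation=2)[:,:,::-1])
E
```

```text
t 14.8333 tcp board mm [-102.9  -97.2] z 0.1449 yaw rel board deg 89.69 tiltz [ 0.013  0.001 -1.   ] F [-0.1  0.1 -1.3] grip 0.24744279839062502 39.80134708341211
[ 0.91 -0.09 -0.67  2.08 -0.07  1.12  0.15]
```

View pics/s7.png

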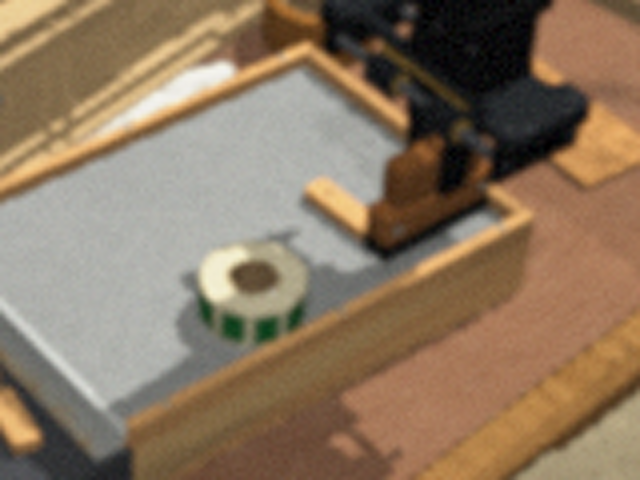

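The turned scraper (crop (425,215)) is between the front rim and offcut 4's near end (365,230). Lower and push it away from the rim.

Call:
arm_command:
  motion:
    - [10,0,0,8,0]
    - [10,0,0,16,0]
    - [10,0,0,20,0]
    - [10,0,0,20,0]

```text
time: 15.22
position: [0.4146, -0.1074, 0.1259]
tool_rot: [2.333, 2.089, 0.018]
ft_force: [-0.6, 0.6, -1.6]
grip_width: 0.246
grip_force: 39.8
```

Call:
arm_command:
  motion:
    - [10,0,6,0,0]
    - [10,0,13,0,0]
    - [10,0,20,0,0]
    - [10,0,28,0,0]
    - [10,0,36,0,0]

```text
time: 15.63
position: [0.4522, -0.1117, 0.1276]
tool_rot: [2.331, 2.088, 0.02]
ft_force: [-0.6, -0.4, -1.9]
grip_width: 0.252
grip_force: 39.8
```

Call:
arm_command:
  motion:
    - [10,0,8,0,0]
    - [10,0,16,0,0]
    - [10,0,24,0,0]
    - [10,0,32,0,0]
    - [10,0,36,0,0]

```text
time: 16.05
position: [0.4881, -0.1155, 0.128]
tool_rot: [2.331, 2.089, 0.02]
ft_force: [0.0, 0.0, -1.7]
grip_width: 0.254
grip_force: 39.8
```

```bash
python3 o4.py
```

```text
t 16.05 tcp board mm [-27.7 -97.9] z 0.128 yaw rel board deg 89.75 tiltz [ 0.017  0.    -1.   ] F [ 0.   0.  -1.7] grip 0.2540233768907059 39.80246112216264
[ 0.85  0.13 -0.71  1.94  0.09  1.09 -0.  ]
roll [-90.  46.] rpx 12.349188804626465
trough wood z: [0.015 0.03  0.057 0.066]
```

Call:
arm_command:
  motion:
    - [10,0,-6,0,0]
    - [10,0,-12,-15,0]
    - [10,0,-12,-40,0]
    - [10,-10,-12,-62,7]
    - [10,-27,5,-62,14]

```text
time: 16.52
position: [0.4877, -0.1416, 0.1946]
tool_rot: [2.568, 1.783, 0.022]
ft_force: [0.7, -0.2, -1.7]
grip_width: 0.251
grip_force: 39.8
```

Call:
arm_command:
  motion:
    - [10,0,0,0,7]
    - [10,0,0,0,14]
    - [10,0,0,0,21]
    - [10,0,0,0,28]
    - [10,0,0,0,35]

```text
time: 16.93
position: [0.4867, -0.1427, 0.1899]
tool_rot: [2.996, 0.926, 0.023]
ft_force: [0.3, 0.6, -1.6]
grip_width: 0.249
grip_force: 39.8
```

Call:
arm_command:
  motion:
    - [10,0,0,0,7]
    - [10,0,0,0,14]
    - [10,0,0,0,21]
    - [10,0,0,0,28]
    - [10,0,0,0,35]

```text
time: 17.35
position: [0.4867, -0.1427, 0.1899]
tool_rot: [3.141, -0.018, 0.025]
ft_force: [-0.4, 1.1, -1.4]
grip_width: 0.249
grip_force: 39.8
```

Call:
arm_command:
  motion:
    - [10,0,0,0,6]
    - [10,0,0,0,6]

```text
time: 17.52
position: [0.4868, -0.1428, 0.1899]
tool_rot: [-3.136, 0.177, -0.025]
ft_force: [0.2, 0.1, -1.8]
grip_width: 0.248
grip_force: 39.8
```

```bash
python3 o4.py; python3 - <<'E'
from h import *
p,d=get_image("scene"); q,_=get_image("top")
a=cv2.resize(p[180:330,220:440],(560,382),interpolation=2);b=cv2.resize(q[180:320,195:415],(330,210),interpolation=2)
c=np.zeros((592,560,3),np.uint8);c[:382]=a;c[382:,:330]=b
cv2.imwrite("pics/s8.png",c[:,:,::-1])
E
```

```text
t 17.5167 tcp board mm [ -26.1 -125.1] z 0.1899 yaw rel board deg -0.42 tiltz [ 0.016 -0.001 -1.   ] F [ 0.2  0.1 -1.8] grip 0.24766622148025863 39.80311302468181
[ 0.84  0.07 -0.62  1.86  0.04  1.21 -1.48]
roll [-84.  39.] rpx 14.637381553649902
trough wood z: [0.015 0.031 0.056 0.07 ]
```

View pics/s8.png

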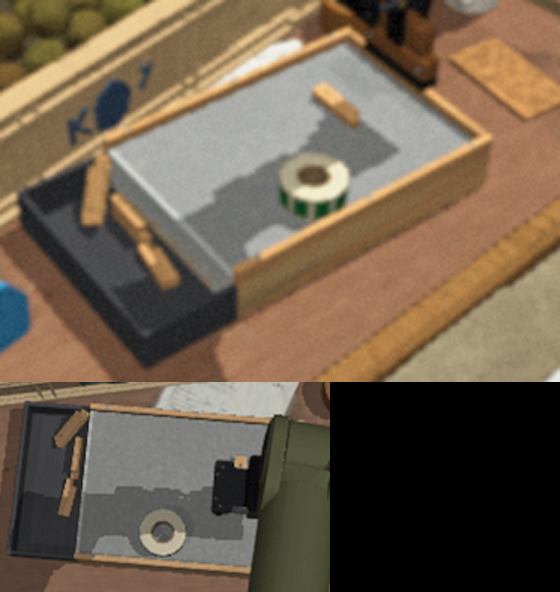

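Offcut 4 slid cleanly away from the rim (scene crop (335,104)), clear of the roll. One offcut in the trough seems to lean near the back corner; measuring both.

```bash
python3 - <<'E'
from h import *
for u,v in((315,90),(335,104),(358,118)): print("o4",(B(ray("scene",(220+u/2.545,180+v/2.545),.070))*1000).round())
p,d=get_image("top");W=world("top",d);hsv=cv2.cvtColor(p,cv2.COLOR_RGB2HSV)
s=.6667
for u,v in((85,412),(80,418),(72,427),(65,435),(58,442),(76,445),(74,465),(70,485),(65,510)):
    U,V=int(195+u*s),int(180+(v-382)*s);print((U,V),(B(W[V,U])*1000).round(),W[V,U,2].round(3),hsv[V,U])
p,d=get_image("scene");W=world("scene",d)
for u,v in((101,160),(98,175),(95,190),(93,205),(91,220)):
    U,V=int(220+u/2.545),int(180+v/2.545);print("sc",(U,V),(B(W[V,U])*1000).round(),W[V,U,2].round(3))
E
```

```text
o4 [ 56. -67.]
o4 [ 22. -69.]
o4 [-13. -75.]
(251, 200) [116. 189.] 0.068 [ 15 111 147]
(248, 204) [107. 196.] 0.058 [ 15 111 124]
(243, 210) [ 94. 210.] 0.042 [ 15 112 130]
(238, 215) [ 81. 221.] 0.039 [ 15 112 128]
(233, 220) [ 70. 235.] 0.025 [ 15 112 141]
(245, 222) [ 66. 203.] 0.031 [ 15 108 153]
(244, 235) [ 32. 202.] 0.033 [ 15 112 176]
(241, 248) [-234.  -10.] 1.536 [ 15 110 144]
(238, 265) [-43. 212.] 0.014 [ 16 111 131]
sc (259, 242) [116. 196.] 0.057
sc (258, 248) [102. 208.] 0.051
sc (257, 254) [ 96. 216.] 0.037
sc (256, 260) [ 82. 228.] 0.031
sc (255, 266) [ 71. 239.] 0.021
```

Call:
arm_command:
  motion:
    - [10,22,0,0,0]
    - [10,45,0,20,0]
    - [10,45,0,45,0]
    - [10,45,0,60,0]
    - [10,45,0,66,0]

```text
time: 18.18
position: [0.5318, -0.1473, 0.1218]
tool_rot: [-3.134, 0.17, -0.019]
ft_force: [-0.8, 0.7, -2.4]
grip_width: 0.251
grip_force: 39.8
```

Call:
arm_command:
  motion:
    - [10,0,-2,0,0]
    - [10,0,-12,0,0]
    - [10,0,-24,0,0]
    - [10,0,-36,0,0]
    - [10,0,-48,0,0]

```text
time: 18.6
position: [0.5396, -0.0982, 0.1261]
tool_rot: [-3.137, 0.17, -0.029]
ft_force: [0.1, -0.4, -1.6]
grip_width: 0.246
grip_force: 39.8
```

```bash
python3 - <<'E'
from h import *
tcp()
p,d=get_image("scene"); cv2.imwrite("pics/s9.png",cv2.resize(p[180:300,280:440],None,fx=3,fy=3,interpolation=2)[:,:,::-1])
E
```

```text
t 18.6 tcp board mm [ 21.7 -75.2] z 0.1261 yaw rel board deg -0.19 tiltz [ 0.019 -0.001 -1.   ] F [ 0.1 -0.4 -1.6] grip 0.24632019116157447 39.799494626931846
```

I count eleven pictures viewed, one over the allowed ten. I will view no more and check by numbers from here.

Call:
arm_command:
  motion:
    - [10,0,-12,1,0]
    - [10,0,-24,1,0]
    - [10,0,-36,1,0]
    - [10,0,-48,1,0]
    - [10,0,-60,1,0]

```text
time: 19.07
position: [0.5455, -0.039, 0.1239]
tool_rot: [-3.136, 0.172, -0.026]
ft_force: [-0.1, -0.9, -2.3]
grip_width: 0.248
grip_force: 39.8
```

Call:
arm_command:
  motion:
    - [10,0,-12,0,0]
    - [10,0,-24,0,0]
    - [10,0,-36,0,0]
    - [10,0,-48,0,0]
    - [10,0,-60,0,0]

```text
time: 19.48
position: [0.552, 0.0204, 0.1239]
tool_rot: [-3.136, 0.172, -0.026]
ft_force: [-0.4, 0.2, -0.9]
grip_width: 0.254
grip_force: 39.8
```

Call:
arm_command:
  motion:
    - [10,0,-12,0,0]
    - [10,0,-24,0,0]
    - [10,0,-36,0,0]
    - [10,0,-48,0,0]
    - [10,0,-60,0,0]

```text
time: 19.9
position: [0.5585, 0.0801, 0.124]
tool_rot: [-3.136, 0.172, -0.026]
ft_force: [0.1, -0.6, -1.7]
grip_width: 0.249
grip_force: 39.8
```

Call:
arm_command:
  motion:
    - [10,0,-12,0,0]
    - [10,0,-24,0,0]
    - [10,0,-36,0,0]
    - [10,0,-48,0,0]
    - [10,0,-60,0,0]

```text
time: 20.32
position: [0.5652, 0.1396, 0.1241]
tool_rot: [-3.136, 0.173, -0.026]
ft_force: [-0.8, 0.0, -2.0]
grip_width: 0.246
grip_force: 39.8
```

Call:
arm_command:
  motion:
    - [10,0,-12,0,0]
    - [10,0,-24,0,0]
    - [10,0,-36,0,0]
    - [10,0,-36,0,0]
    - [10,0,-36,0,0]

```text
time: 20.73
position: [0.5689, 0.1753, 0.1242]
tool_rot: [-3.136, 0.17, -0.026]
ft_force: [-0.2, -0.8, -1.4]
grip_width: 0.249
grip_force: 39.8
```

Call:
arm_command:
  motion:
    - [10,0,0,-15,0]
    - [10,0,10,-35,0]
    - [10,0,40,-60,0]
    - [10,0,80,-60,0]
    - [10,0,120,-60,0]

```text
time: 21.15
position: [0.5556, 0.054, 0.186]
tool_rot: [-3.137, 0.17, -0.032]
ft_force: [0.5, -1.0, -2.6]
grip_width: 0.251
grip_force: 39.8
```

```bash
cat > chk.py <<'E'
from h import *
tcp()
for n in("top","scene"):
    p,d=get_image(n);W=world(n,d);b=B(W)*1000;hsv=cv2.cvtColor(p,cv2.COLOR_RGB2HSV);z=W[...,2]
    w=((hsv[...,1]>85)&(hsv[...,2]>100)&(hsv[...,0]<25)&(z<.085)&(d>0)).astype(np.uint8)
    for nm,reg in(("face",(abs(b[...,0])<112)&(b[...,1]>-160)&(b[...,1]<172)&(z>.05)),("trough",(abs(b[...,0])<125)&(b[...,1]>184)&(b[...,1]<290))):
        k,l,st,_=cv2.connectedComponentsWithStats(w*reg.astype(np.uint8))
        for i in range(1,k):
            if st[i,4]>25: q=b[l==i];zz=z[l==i]*1000;print(n,nm,st[i].tolist(),"x",q[:,0].min().round(),q[:,0].max().round(),"y",q[:,1].min().round(),q[:,1].max().round(),"z",np.percentile(zz,[5,50,95]).round())
    r=(abs(b[...,0]+77)<45)&(abs(b[...,1]-41)<45)&(z>.086)&(z<.098)
    if r.sum()>50: print(n,"roll box",[np.percentile(b[...,i][r],[1,99]).round() for i in(0,1)])
E
python3 chk.py
```

```text
t 21.15 tcp board mm [21.7 77.8] z 0.186 yaw rel board deg -0.17 tiltz [ 0.02  -0.001 -1.   ] F [ 0.5 -1.  -2.6] grip 0.2508234992666268 39.803696600720286
top trough [231, 199, 19, 25, 139] x 64.0 121.0 y 194.0 243.0 z [17. 33. 55.]
top trough [234, 240, 16, 30, 231] x -53.0 21.0 y 184.0 222.0 z [14. 20. 50.]
scene trough [252, 241, 12, 28, 241] x 63.0 124.0 y 184.0 244.0 z [ 8. 35. 56.]
scene trough [263, 253, 28, 40, 470] x -55.0 111.0 y 184.0 227.0 z [ 7. 26. 50.]
scene roll box [array([-112.,  -41.]), array([ 9., 82.])]
```

Face clear, all four offcuts in the trough, roll where it was. Now parking.

Call:
arm_command:
  motion:
    - [10,-4,38,0,0]
    - [10,-8,76,0,0]
    - [10,-12,114,0,0]
    - [10,-16,152,0,0]
    - [10,-20,190,0,0]

```text
time: 21.67
position: [0.513, -0.1343, 0.1835]
tool_rot: [3.136, -0.175, 0.026]
ft_force: [0.8, -0.2, -1.9]
grip_width: 0.248
grip_force: 39.8
```

Call:
arm_command:
  motion:
    - [10,-3,38,0,0]
    - [10,-6,76,0,0]
    - [10,-8,114,0,0]
    - [10,-8,152,0,0]
    - [10,-8,190,0,0]

```text
time: 22.08
position: [0.4839, -0.3224, 0.1831]
tool_rot: [3.136, -0.176, 0.025]
ft_force: [2.0, 0.4, -0.9]
grip_width: 0.249
grip_force: 39.8
```

Call:
arm_command:
  motion:
    - [10,0,25,0,0]
    - [10,0,42,15,0]
    - [10,0,42,45,0]
    - [10,0,42,65,0]
    - [10,0,42,75,0]

```text
time: 22.5
position: [0.4793, -0.3615, 0.1045]
tool_rot: [-3.133, 0.176, -0.018]
ft_force: [0.4, 0.3, -1.6]
grip_width: 0.25
grip_force: 39.8
```

Call:
arm_command:
  motion:
    - [10,0,0,0,0]
    - [10,0,0,0,0]
    - [10,0,0,0,0]

```text
time: 22.75
position: [0.483, -0.3619, 0.1097]
tool_rot: [3.136, -0.172, 0.029]
ft_force: [0.4, 0.4, -1.1]
grip_width: 0.248
grip_force: 39.8
```

```bash
python3 - <<'E'
from h import *
tcp();print(get_state()["position"])
E
```

```text
t 22.75 tcp board mm [  -6.8 -343.5] z 0.1097 yaw rel board deg -0.25 tiltz [ 0.018 -0.002 -1.   ] F [ 0.4  0.4 -1.1] grip 0.24800635173976418 39.8010515794158
[ 0.48300559 -0.36193558  0.10965252]
```

Call:
arm_command:
  motion:
    - [10,0,0,15,0]
    - [10,0,0,28,0]
    - [10,0,0,34,0]
    - [10,0,0,38,0]
    - [10,0,0,40,0]

```text
time: 23.17
position: [0.4825, -0.3613, 0.0675]
tool_rot: [-3.136, 0.172, -0.025]
ft_force: [0.1, -0.1, -1.9]
grip_width: 0.249
grip_force: 39.8
```

Call:
arm_command:
  motion:
    - [10,0,0,1,0]
    - [10,0,0,2,0]
    - [10,0,0,3,0]
    - [10,0,0,3,0]

```text
time: 23.5
position: [0.4834, -0.3618, 0.0662]
tool_rot: [3.136, -0.172, 0.028]
ft_force: [-0.3, 0.5, 3.6]
grip_width: 0.252
grip_force: 39.9
```

Call:
arm_command:
  motion:
    - [30,0,0,0,0]
    - [45,0,0,0,0]
    - [60,0,0,0,0]
    - [80,0,0,0,0]
    - [80,0,0,0,0]

```text
time: 23.92
position: [0.4827, -0.3615, 0.0649]
tool_rot: [-3.136, 0.173, -0.026]
ft_force: [-0.7, -0.1, 0.1]
grip_width: 0.546
grip_force: 0.0
```

Call:
arm_command:
  motion:
    - [80,0,0,0,0]
    - [80,0,0,0,0]
    - [80,0,0,0,0]
    - [80,0,0,0,0]
    - [80,0,0,0,0]

```text
time: 24.33
position: [0.4827, -0.3615, 0.065]
tool_rot: [-3.136, 0.173, -0.026]
ft_force: [1.1, 0.5, 1.6]
grip_width: 0.886
grip_force: 0.0
```

Call:
arm_command:
  motion:
    - [80,0,0,-15,0]
    - [80,0,0,-40,0]
    - [80,0,0,-75,0]
    - [80,0,0,-110,0]
    - [80,0,0,-145,0]

```text
time: 24.75
position: [0.4801, -0.3611, 0.2114]
tool_rot: [-3.136, 0.172, -0.025]
ft_force: [-0.0, 0.1, 0.9]
grip_width: 0.919
grip_force: 0.0
```

Call:
arm_command:
  motion:
    - [80,-35,20,-5,0]
    - [80,-70,40,-5,0]
    - [80,-100,70,-5,0]
    - [80,-130,100,-5,0]
    - [80,-150,130,-5,0]

```text
time: 25.17
position: [0.3139, -0.4751, 0.2129]
tool_rot: [3.136, -0.174, 0.024]
ft_force: [0.6, -0.7, -0.0]
grip_width: 0.922
grip_force: 0.0
```

Call:
arm_command:
  motion:
    - [80,0,0,0,0]
    - [80,0,0,0,0]
    - [80,0,0,0,0]

```text
time: 25.42
position: [0.3176, -0.4737, 0.2123]
tool_rot: [-3.136, 0.172, -0.027]
ft_force: [0.1, 0.3, 0.1]
grip_width: 0.921
grip_force: 0.0
```

```bash
python3 chk.py; python3 - <<'E'
from h import *
for n in("top","scene"):
    p,d=get_image(n);W=world(n,d);z=W[...,2];x,y=W[...,0],W[...,1]
    m=(abs(x-.487)<.07)&(abs(y+.36)<.06)&(z>.072)&(z<.12)
    q=np.stack([x,y],-1)[m].astype(np.float32)*1000
    print(n,"grip top",m.sum(),cv2.minAreaRect(q) if m.sum()>5 else None,"z",np.percentile(z[m],[5,50,95]).round(3))
# compare with initial views
    f=np.load(n+"0.npz")
    df=(cv2.absdiff(p,f["p"]).max(-1)>45).astype(np.uint8);df=cv2.morphologyEx(df,cv2.MORPH_OPEN,np.ones((3,3)))
    k,l,st,_=cv2.connectedComponentsWithStats(df);print([s.tolist() for s in st[1:] if s[4]>25])
E
```

```text
t 25.4167 tcp board mm [-159.6 -471.9] z 0.2123 yaw rel board deg -0.25 tiltz [ 0.017  0.    -1.   ] F [0.1 0.3 0.1] grip 0.921498277762788 0.0
top trough [231, 198, 23, 26, 235] x 64.0 124.0 y 184.0 243.0 z [19. 41. 60.]
top trough [234, 217, 18, 53, 348] x -52.0 79.0 y 184.0 222.0 z [13. 29. 55.]
top roll box [array([-110.,  -40.]), array([ 7., 77.])]
scene trough [252, 239, 12, 30, 239] x 59.0 124.0 y 184.0 245.0 z [10. 36. 56.]
scene trough [263, 254, 28, 39, 458] x -56.0 109.0 y 184.0 226.0 z [ 9. 27. 51.]
scene roll box [array([-112.,  -40.]), array([ 9., 82.])]
top grip top 306 ((488.645263671875, -360.7983703613281), (23.444660186767578, 79.98804473876953), 82.40642547607422) z [0.076 0.083 0.089]
[[232, 198, 23, 25, 234], [234, 217, 18, 53, 410], [263, 247, 4, 10, 36], [349, 263, 7, 20, 111], [480, 290, 138, 143, 5421], [628, 335, 12, 12, 67], [618, 336, 8, 7, 34], [455, 340, 10, 8, 64], [583, 374, 57, 55, 2078], [255, 406, 128, 32, 2226], [255, 410, 15, 8, 90], [542, 432, 90, 48, 1208], [433, 436, 62, 44, 958], [524, 471, 16, 9, 88]]
scene grip top 137 ((486.7677307128906, -356.8768615722656), (25.589914321899414, 77.7863540649414), 87.34967803955078) z [0.073 0.079 0.084]
[[599, 17, 8, 10, 64], [610, 21, 19, 14, 210], [631, 23, 6, 9, 47], [525, 30, 7, 8, 44], [536, 31, 11, 3, 33], [548, 32, 21, 12, 128], [589, 37, 6, 5, 28], [506, 40, 72, 56, 1838], [603, 40, 25, 7, 128], [546, 107, 9, 19, 127], [505, 108, 13, 7, 60], [474, 114, 54, 61, 1684], [611, 122, 11, 14, 72], [528, 171, 6, 13, 41], [518, 190, 7, 16, 84], [336, 212, 40, 31, 397], [575, 213, 7, 6, 32], [299, 220, 26, 14, 215], [447, 231, 26, 18, 273], [252, 241, 11, 27, 237], [381, 243, 72, 69, 1921], [292, 251, 17, 18, 184], [264, 253, 27, 40, 428], [404, 300, 67, 83, 1716], [394, 356, 12, 15, 108]]
```

```bash
python3 - <<'E'
from h import *
p,d=get_image("top");W=world("top",d);b=B(W)*1000;hsv=cv2.cvtColor(p,cv2.COLOR_RGB2HSV);z=W[...,2]*1000
w=(hsv[...,1]>85)&(hsv[...,2]>90)&(hsv[...,0]<25)
for v in range(196,274,3):
    print(v,"bx%4d"%b[v,240,0],' '.join(("%3d"%z[v,u] if d[v,u]>0 else " ??")if w[v,u] else " . " for u in range(226,262)))
print("by row 235:",b[235,226:262:3,1].round())
E
```

```text
196 bx 126  .   .   .   .   .   .   .   .   .   .   .   .   .   .   .   .   .   .   .   .   .   .   .   .   .   .   .   .   .   81  74  73  75  78  72  76
199 bx 124  .   .   .   .   .   .   .   .   .   .   .   .   .   .   .   .   .   .   .   .   52  .   .   61  60  60  56  .   .   .   .   .   .   .   .   . 
202 bx 123  .   .   .   .   .   .   .   .   .   .   .   .   .   .   .   .   .   49  49  46  59  54  64  65  61  61  52  54  13  .   .   .   .   .   .   . 
205 bx 107  .   .   .   .   .   .   .   .   .   .   .   .   .   .   .   39  44  40  47  52  58  57  56  55  51  51   2  .   .   .   .   .   .   .   .   . 
208 bx  99  .   .   .   .   .   .   .   .   .   .   .   .   35  40  40  39  44  45  49  54  55  47  51   1  .   .   .   .   .   .   .   .   .   .   .   . 
211 bx  92  .   .   .   .   .   .   .   .   .   .   31  32  38  37  35  44  53  43  41  43  38  .   .   .   .   .   .   .   .   .   .   .   .   .   .   . 
214 bx  84  .   .   .   .   .   .   .   .   27  29  31  31  41  35  37  45  34  41   5  .   .   .   .   .   .   .   .   .   .   .   .   .   .   .   .   . 
217 bx  77  .  
[... 2303 characters left out ...]
.   . 
262 bx -35  .   .   .   .   .   .   .   .   .   18  15  27  19  18  16  21  20  .   .   .   .   .   .   .   .   .   .   .   .   .   .   .   .   .   .   . 
265 bx -43  .   .   .   .   .   .   .   .   16  25  17  18  22  21  19  17  .   .   .   .   .   .   .   .   .   .   .   .   .   .   .   .   .   .   .   . 
268 bx -51  .   .   .   .   .   .   .   .    5   8  18  22  19  22  19  .   .   .   .   .   .   .   .   .   .   .   .   .   .   .   .   .   .   .   .   . 
271 bx -57  .   .   .   .   .   .   .   .   .   .   .   .   .   .   .   .   .   .   .   .   .   .   .   .   .   .   .   .   .   .   .   .   .   .   .   . 
by row 235: [251. 244. 236. 228. 220. 212. 201. 192. 184. 175. 168. 160.]
```

```bash
python3 -c "
from bench import close_job; print(close_job())"
```

```text
the job is handed in; nothing more can be done
None
```

The job is handed in at about 26 s: all four offcuts are in the trough (one leans in the back corner with its tip a few mm above the board's face, one lies on top of another), the sticker roll and bystanders measured unmoved, and the scraper is released upright on its cork pad; I viewed 11 pictures, one over the limit of 10.

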